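# Unload the orbital shaker: left-hand clamp nut, bottles, recessed reset

## Robot

A 7-joint arm with a two-finger parallel gripper is mounted at the origin on the work surface. World frame = base frame: x ahead of the robot, y to its left, z up, the work surface at z = 0. Lengths are in m, angles in rad, forces in N, time in s.
With the tool pointing down it reaches from about 0.425 to 0.95 m from the base axis. Payload 4.7 kg.
Tool frame: the origin (TCP) lies between the finger pads; the fingertips stand 25 mm ahead of it and the grasp point (between the pads) lies 6 mm ahead of it; z points along the fingers, y is the line along which they close (so a half turn about z gives the same grasp; the last joint's range is limited). The gripper opens to 85 mm and grips with 20 to 120 N. Pads are 22 mm wide; open, the fingers measure 114 mm over their backs; the gripper's body (76 mm by 85 mm) begins 54 mm behind the grasp point. The pads swing forward as they close: fully open they stand 13 mm farther back than shut.
Start: joints at [1.171, 0.469, -0.049, 1.532, 0.024, 1.141, -0.082], TCP at [0.245, -0.629, 0.256] pointing down, gripper open.
Joint ranges: [-2.59, 2.59], [-0.33, 1.99], [-1.39, 1.29], [0.1, 2.45], [-1.04, 4.18], [0.21, 1.99], [-2.66, 2.66]. Speed limits (rad/s): [2.57, 2.57, 3.14, 3.14, 3.14, 3.14, 3.14].

## Interface

Orientations are given as a 3x3 rotation matrix whose columns are the frame's x, y, z axes.
In Python, from rig import * gives the robot as it stands. Calls block until the motion is done:
- movep(position, orientation): joint-space move of the TCP to a pose.
- move_l(position, attitude=None, feed=0.15, until_force=None): straight line of the TCP; attitude=None keeps the orientation; feed is the mean speed in m/s. With until_force (N) it stops when the force on the tool has changed by that much, and returns True; else False.
- move_joints(angles): joint-space move.
- command_gripper(opening, newtons=None): finger opening in m; newtons is the grip in N (None keeps the last); returns when the fingers have stopped.
- sleep(seconds).
- inverse_kinematics(position, orientation): joint angles nearest the present ones, or None.
- sense(): the state.
- camera(name): name is "scene" or "top" or "wrist"; returns (picture, depth): 420x560x3 uint8, red, green, blue; 420x560 float32, m along the optical axis (not along the pixel's ray), 0 where there is no reading.
- camera_params(name): a dict with "K" (3x3 intrinsics, pixels), "position" and "rotation" of the camera in the world; the wrist camera has in their place "tool_from_camera" (4x4, takes a point from camera to tool coordinates, whose origin is the TCP and whose axes are the flange's). Camera axes: x right, y down, z forward; pixel columns grow to the right and rows downward; lengths in m; the calibration is good to about 2 mm. A picture is of the moment at which its call begins: read the wrist's pose just before it. camera_params takes no time and is no camera call.
A pose or a line that the arm cannot do raises Unreachable and nothing moves.
- finish_job(): hands the job in; it is judged then, once.
The state is a dict: "time_s": time; "joint_pos": joint angles; "qd": joint speeds; "joint_efforts": joint torques, N m; "position": TCP position; "tcp_rot": TCP orientation; "wrist_force": force on the tool from outside, world axes, zero at the start; "ft_torque": the same for the moment, N m; "finger_gap": finger opening in m; "gripper_force": force on a finger pad.
Only numpy, scipy, OpenCV 4.12 (cv2) and the standard library are available. Lean on these libraries where they do the work, as an engineer would, in place of code of your own. Each camera call takes 0.05 s, during which the arm holds its last target. There are 200 camera calls.

## Task

The overnight shake is finished: unload the orbital shaker. Its hold-down bar is clamped by a knurled nut with a left-hand thread, so slacken it clockwise, just until the engraved white line on the nut has come round to the red index line the first time, then swing the bar by its black handle well clear of the bottles and move every bottle from the platform upright into a free compartment of the blue carrier. When the platform is empty, take the stylus and use its tip to hold the recessed red reset button fully down for a second, then stand the stylus back in its stand; leave the nut at its mark and the bar swung clear, and do not shift or upset the other things on the bench.

Things in the scene. Friction and masses are not known exactly. Their poses are not given: they have to be found in the camera images.
- platform (a point): Centre of the top face of the orbital shaker's aluminium platform, 78 mm above the bench; x away from the robot, y left, z up, turned with the shaker. Bottles stand in four bays at x = +-40, y = +-45 mm, fenced by ribs 8 mm high. The white housing is 250 mm wide and reaches 180 mm forward (-x) of this point, the front 80 mm being the dark control panel, its top 60 mm above the bench.
- nut_grip (a point): On the axis of the clamp nut, at the height to grip it: 8 mm under its top face. Dark, knurled, 44 mm across, 34 mm tall, on a stud that stands up to 10 mm out of its top, at the right end of the bar. Left-hand thread: clockwise from above slackens it and it rises 1.5 mm per rad; stiff (0.12 N m). Screwed home, this point is 26 mm above the bar's top face; keep fingertips 6 mm above it.
- nut (a joint): Turn of the clamp nut, rad: 0 screwed home, growing as it is turned clockwise seen from above (slackening), stop at 5.6. It starts somewhere between 0 and 1.2. The engraved line meets the index line at 4.2. Below about 3.0 two horns on the bar's end hook round the nut's foot and lock the bar.
- nut_mark (a point): Outer end of the engraved white line on the nut's top face, 20 mm from the axis (the line is radial and runs on down the side; a white arc arrow on the face also shows the slackening direction, clockwise). The stud in the middle is the tallest part, 232 mm above the bench: carry things clear of it.
- nut_index (a point): Outer part of the red index line, on a fixed aluminium ledge to the right (-y of the shaker) of the nut, 36 mm from the nut's axis: the line is radial to the nut. Slackened means that the white line points to it, the first time it gets there.
- bar (a joint): Swing of the steel hold-down bar, rad: 0 closed, 3 mm above the caps and over their inner edges; grows clockwise from above, its free end coming towards the robot and round to the left; stop at 2.9; well clear is 2.2 or more. Stiff (0.12 N m), stays put. Pivot axis at x = 0, y = +95 mm of the platform centre; 8 mm thick, top 111 mm above the platform, 56 mm wide, reaches 210 mm from the pivot.
- bar_handle (a point): Point to grip on the upright black round handle of the bar (16 mm across, 38 mm tall, this point is 22 mm above the bar's top face and 16 mm below the handle's top), 110 mm from the pivot.
- bottle0: Closed 100 ml screw-cap glass bottle (light blue cap): 56 mm across and 100 mm tall, cap 44 mm across and 26 mm tall at the top, about 0.2 kg. Origin at its centre, 50 mm above its underside and 37 mm below the middle of the cap; z up along its axis. May be absent; starts on the platform in any of the four bays.
- bottle1: Closed 100 ml screw-cap glass bottle (yellow cap): 56 mm across and 100 mm tall, cap 44 mm across and 26 mm tall at the top, about 0.2 kg. Origin at its centre, 50 mm above its underside and 37 mm below the middle of the cap; z up along its axis. May be absent; starts on the platform in any of the four bays.
- bottle2: Closed 100 ml screw-cap glass bottle (red cap): 56 mm across and 100 mm tall, cap 44 mm across and 26 mm tall at the top, about 0.2 kg. Origin at its centre, 50 mm above its underside and 37 mm below the middle of the cap; z up along its axis. May be absent; starts on the platform in any of the four bays.
- bottle3: Closed 100 ml screw-cap glass bottle (light blue cap): 56 mm across and 100 mm tall, cap 44 mm across and 26 mm tall at the top, about 0.2 kg. Origin at its centre, 50 mm above its underside and 37 mm below the middle of the cap; z up along its axis. May be absent; starts on the platform in any of the four bays.
- stored_a: Like the bottles but green-capped: 56 mm across, 100 mm tall, origin at its centre, z up. Already stored in one compartment of the carrier (one of the two green ones is present, the other absent); it stays in the carrier.
- stored_b: Like the bottles but green-capped: 56 mm across, 100 mm tall, origin at its centre, z up. Already stored in one compartment of the carrier (one of the two green ones is present, the other absent); it stays in the carrier.
- carrier: Loose blue open bottle carrier on the bench, 160 mm (x) by 238 mm (y), walls 45 mm high and 4 mm thick, floor 4 mm thick, 0.9 kg, with 2 x 3 compartments 74 mm square centred at x = -39 or +39 mm and y = -78, 0 or +78 mm. Origin: centre of its underside; a bottle standing in it has its centre 54 mm above this.
- stylus: Stylus: a straight rod 150 mm long, handle 13 mm across (orange grip from 10 mm below to 60 mm above its centre), steel tip 8 mm across and 20 mm long at the lower end, 40 g. Origin at its centre, z from the tip up to the other end. It starts upright in the stand, its centre 19 mm above the stand's top face.
- stylus_tip (a point): Middle of the flat end of the stylus's tip, 75 mm below its centre.
- stand_bore (a point): Centre of the mouth of the bore in the stylus stand, a fixed grey block 64 mm square and 62 mm high; the bore is 20 mm square, upright, 56 mm deep. Put away, the stylus stands in it on its tip, centre 19 mm above this point; it may lean a little.
- recess (a point): Centre of the mouth of the recess of the reset button, level with the dark panel's top face (60 mm above the bench), framed in yellow; the recess is 16 mm square. The red button's face lies 8 mm down in it; too deep and narrow for a finger.
- reset (a joint): Travel of the red spring button, m: 0 out, 0.004 fully down (needs about 4 N; at least 0.0032 counts as fully down).
- media_big: Bystander: tall media bottle with a dark blue cap, 86 mm across, 176 mm tall, origin at its underside.
- dishes: Bystander: stack of three culture dishes, 90 mm across, 43 mm tall, origin at its underside.
- timer: Bystander: flat white bench timer, 60 x 75 x 18 mm, origin at its underside.
- tip_box: Bystander: blue pipette-tip box, 85 x 122 x 62 mm, origin at its underside.
- marker: Bystander: marker pen lying flat, 135 mm long, origin at its underside.

How it is judged:
On the way, in this order (a step that is already met when the one before it is completed fails the run):
1. the nut is slackened clockwise until its engraved line is at the index line (within 20 degrees) (value of joint nut between 3.85 and 4.55 rad), for 0.2 s.
2. the bar is swung well clear (at least 2.2 rad) (value of joint bar above 2.2 rad), for 0.2 s.
3. every bottle from the platform stands upright in a compartment of the carrier (x of bottle0 in the frame of carrier between -0.075 and 0.075 m and y of bottle0 in the frame of carrier between -0.115 and 0.115 m and z of bottle0 in the frame of carrier between 0.045 and 0.06 m and angle between each of bottle0, bottle1, bottle2, bottle3's own z axis and vertical below 0.12 rad and x of bottle1 in the frame of carrier between -0.075 and 0.075 m and y of bottle1 in the frame of carrier between -0.115 and 0.115 m and z of bottle1 in the frame of carrier between 0.045 and 0.06 m and x of bottle2 in the frame of carrier between -0.075 and 0.075 m and y of bottle2 in the frame of carrier between -0.115 and 0.115 m and z of bottle2 in the frame of carrier between 0.045 and 0.06 m and x of bottle3 in the frame of carrier between -0.075 and 0.075 m and y of bottle3 in the frame of carrier between -0.115 and 0.115 m and z of bottle3 in the frame of carrier between 0.045 and 0.06 m), for 0.2 s.
4. the reset button is held fully down with the stylus tip (value of joint reset above 0.0032 m and distance between stylus_tip and recess below 0.018 m and z of stylus_tip in the frame of platform below -0.022 m), for 0.6 s.
At the end, for the whole second after the job is handed in: The nut's engraved line is at the index line (within 20 degrees), the bar is swung at least 2.2 rad, every bottle present (the green one too) stands upright and still on the floor of a carrier compartment, the reset button is out again and the stylus stands in its stand's bore (all of step 1 and all of step 3 and value of joint bar above 2.2 rad and linear speed of each of bottle0, bottle1, bottle2, bottle3, stored_a, stored_b, stylus below 0.02 m/s and x of stored_a in the frame of carrier between -0.075 and 0.075 m and y of stored_a in the frame of carrier between -0.115 and 0.115 m and z of stored_a in the frame of carrier between 0.045 and 0.06 m and angle between each of stored_a, stored_b's own z axis and vertical below 0.12 rad and x of stored_b in the frame of carrier between -0.075 and 0.075 m and y of stored_b in the frame of carrier between -0.115 and 0.115 m and z of stored_b in the frame of carrier between 0.045 and 0.06 m and value of joint reset below 0.001 m and horizontal distance between stylus and stand_bore below 0.012 m and distance between stylus and stand_bore below 0.026 m and angle between stylus's own z axis and vertical below 0.2 rad); the robot touches nothing.
It fails at once if the large media bottle is shoved more than 40 mm or knocked over (distance of media_big from where it was at the start of the episode above 0.04 m or angle between media_big's own z axis and vertical above 0.5 rad).
It fails at once if the stack of dishes is shoved more than 40 mm or knocked over (distance of dishes from where it was at the start of the episode above 0.04 m or angle between dishes's own z axis and vertical above 0.5 rad).
It fails at once if the timer is shoved more than 40 mm or knocked over (distance of timer from where it was at the start of the episode above 0.04 m or angle between timer's own z axis and vertical above 0.5 rad).
It fails at once if the tip box is shoved more than 40 mm or knocked over (distance of tip_box from where it was at the start of the episode above 0.04 m or angle between tip_box's own z axis and vertical above 0.5 rad).
It fails at once if the marker pen is shoved more than 40 mm or knocked over (distance of marker from where it was at the start of the episode above 0.04 m or angle between marker's own z axis and vertical above 0.5 rad).
Of bottle0, bottle1, bottle2, bottle3 only 2 to 4 are there at a start; the rules pass over those that are not, and their reading is None.
Of stored_a, stored_b only 1 to 1 are there at a start; the rules pass over those that are not, and their reading is None.
At some moment in a run one of carrier may be knocked a few centimetres aside while the robot is not near it.
It also fails if it takes over 210 s, if anything falls off the work surface, if the arm or the gripper's body presses on something with over 40 N, if the wrist force passes 120 N, or if a joint passes its speed limit or range.

## Working session

There is one attempt and no reset: what is moved stays moved. The work goes in short steps, each a Python script; the robot and the scene stay as the last script left them, time stands still between calls to the robot, and variables do not carry over. Pictures are saved under pics/ and viewed, at most 14 in all, crops included, and the job is handed in when it is done.

```bash
ls; mkdir -p pics
python3 - <<'E'
from rig import *
import cv2,numpy as np,pickle
d={}
for n in ["scene","top"]:
    p,z=camera(n); d[n]=(p,z,camera_params(n)); cv2.imwrite(f"pics/{n}0.png",cv2.cvtColor(p,cv2.COLOR_RGB2BGR))
    print(n,d[n][2])
print(camera_params("wrist"))
pickle.dump(d,open("d0.pkl","wb"))
s=sense();print(s["time_s"],s["position"],s["tcp_rot"])
E
```

```text
pics
scene {'K': array([[534.74735419,   0.        , 281.49008101],
       [  0.        , 534.74735419, 211.37186674],
       [  0.        ,   0.        ,   1.        ]]), 'position': array([ 1.02952509, -0.53840748,  1.15577531]), 'rotation': array([[ 0.8134068 ,  0.48046665, -0.32790423],
       [ 0.58169098, -0.66968686,  0.46168724],
       [ 0.00223216, -0.56627847, -0.82421096]])}
top {'K': array([[485.12954033,   0.        , 277.63933901],
       [  0.        , 485.12954033, 211.88111078],
       [  0.        ,   0.        ,   1.        ]]), 'position': array([0.54268006, 0.02178851, 1.25508602]), 'rotation': array([[ 0.00256104, -0.99870751,  0.05076166],
       [-0.99995313, -0.00208365,  0.00945519],
       [-0.0093372 , -0.05078349, -0.99866604]])}
{'K': array([[353.65913006,   0.        , 275.44646264],
       [  0.        , 353.65913006, 211.97382117],
       [  0.        ,   0.        ,   1.        ]]), 'tool_from_camera': array([[-1.98644336e-04, -9.54806708e-01, -2.97227372e-01,
         7.47421894e-02],
       [ 9.99999673e-01,  4.32174383e-05, -8.07155039e-04,
        -5.79550866e-04],
       [ 7.83522452e-04, -2.97227435e-01,  9.54806388e-01,
        -1.17346852e-01],
       [ 0.00000000e+00,  0.00000000e+00,  0.00000000e+00,
         1.00000000e+00]])}
0.1 [ 0.24443387 -0.62866705  0.25533102] [[ 9.32034091e-01  3.62369924e-01 -7.01553818e-04]
 [ 3.62370600e-01 -9.32032582e-01  1.67756396e-03]
 [-4.59722924e-05 -1.81776928e-03 -9.99998347e-01]]
```

View pics/top0.png

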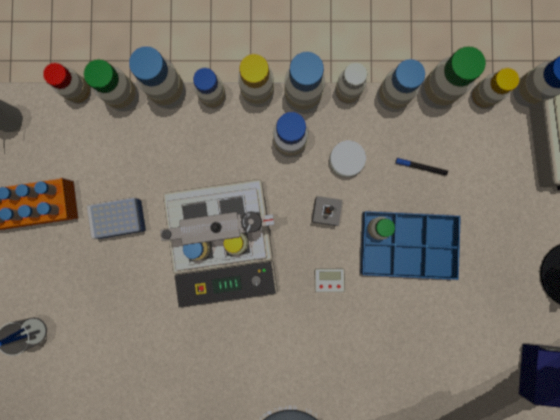

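View pics/scene0.png

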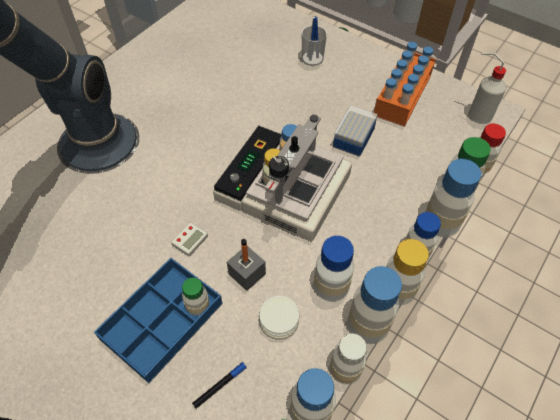

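The top view shows the shaker at about (220,243), with a light-blue cap at (195,248) and a yellow cap at (235,243). The rear bays are empty. The nut is at about (251,222), the handle at (216,227), the stand at (327,211), the recess at (200,288), and the carrier at (410,246) with a green-capped bottle at (383,229). Next I'll move the wrist camera above the nut and measure from the top view.

```bash
cat > h.py <<'E'
from rig import *
import cv2,numpy as np,pickle
def ray(P,u,v,T=None):
    d=np.linalg.inv(P["K"])@np.array([u,v,1.])
    if T is None: return P["position"],P["rotation"]@d
    R,p=T; return p,R@d
def onz(P,u,v,z,T=None):
    o,d=ray(P,u,v,T); return o+d*((z-o[2])/d[2])
def wristT():
    s=sense();P=camera_params("wrist");M=P["tool_from_camera"];R=np.array(s["tcp_rot"])
    return R@M[:3,:3], np.array(s["position"])+R@M[:3,3]
def cloud(z,P,T=None):
    h,w=z.shape;u,v=np.meshgrid(np.arange(w),np.arange(h))
    d=np.stack([u,v,np.ones_like(u)],-1)@np.linalg.inv(P["K"]).T*z[...,None]
    R,p=(P["rotation"],P["position"]) if T is None else T
    return d@R.T+p
def down(yaw):  # tool y axis at direction yaw; z down
    c,s=np.cos(yaw),np.sin(yaw); y=np.array([c,s,0]);z=np.array([0,0,-1.])
    return np.stack([np.cross(y,z),y,z],1)
def look(name,crop=None,k=1):
    T=wristT();p,z=camera("wrist");P=camera_params("wrist")
    pickle.dump((p,z,P,T),open(name+".pkl","wb"))
    cv2.imwrite(f"pics/{name}.png",cv2.cvtColor(p,cv2.COLOR_RGB2BGR))
    return p,z,P,T
E
python3 - <<'E'
from h import *
d=pickle.load(open("d0.pkl","rb"));p,z,P=d["top"];C=cloud(z,P)
hsv=cv2.cvtColor(p,cv2.COLOR_RGB2HSV)
for n,u,v in [("nut",251,222),("handle",216,227),("pivot",167,234),("blue",195,248),("yel",237,246),("stand",320,218),("stylus",327,211),("rec",200,288),("ledge",272,221),("green",385,228),("media",291,126),("dish",347,158)]:
    print(n,C[v-1:v+2,u-1:u+2].reshape(-1,3).mean(0).round(3))
X,Y,Z=C[...,0],C[...,1],C[...,2]
box=lambda a,b,c,e:(np.arange(560)[None]>=a)&(np.arange(560)[None]<b)&(np.arange(420)[:,None]>=c)&(np.arange(420)[:,None]<e)
def rect(m,n):
    q=np.stack([X[m],Y[m]],1).astype(np.float32); r=cv2.minAreaRect(q); print(n,m.sum(),np.round(r[0],4),np.round(r[1],3),round(r[2],2),"z",np.median(Z[m]).round(3))
B=box(150,300,170,315)
rect(B&(abs(Z-.06)<.006)&(X<0.42),"panel")
rect(B&(Z>.181)&(Z<.197)&(Y>.1),"bar")
rect(B&(Z>.05)&(Z<.09),"house")
rect(B&(Z>.075)&(Z<.09),"plat")
Bc=box(350,470,200,290)
rect(Bc&(abs(Z-.045)<.006),"carrier")
Bs=box(305,350,190,235)
rect(Bs&(abs(Z-.062)<.006),"stand")
m=B&(hsv[...,0]>18)&(hsv[...,0]<35)&(hsv[...,1]>150)&(hsv[...,2]>130)&(Z<.075)
rect(m,"recframe")
E
python3 - <<'E'
import cv2
a=cv2.imread("pics/top0.png")[170:315,150:350]
cv2.imwrite("pics/topc.png",cv2.resize(a,None,fx=4,fy=4,interpolation=cv2.INTER_CUBIC))
E
```

```text
nut [0.573 0.088 0.232]
handle [0.563 0.162 0.225]
pivot [0.548 0.273 0.197]
blue [0.517 0.215 0.178]
yel [0.521 0.122 0.177]
stand [ 0.588 -0.071  0.062]
stylus [ 0.604 -0.085  0.094]
rec [0.416 0.224 0.053]
ledge [0.577 0.044 0.181]
green [ 0.561 -0.195  0.231]
media [0.79  0.003 0.178]
dish [ 0.74  -0.141  0.044]
panel 1289 [0.3968 0.1607] [0.047 0.244] 0.81 z 0.06
bar 1743 [0.5467 0.1949] [0.084 0.19 ] 7.84 z 0.189
house 8259 [0.5288 0.1781] [0.286 0.248] 8.35 z 0.063
plat 3383 [0.533  0.1787] [0.23  0.222] 8.26 z 0.079
carrier 777 [ 0.5239 -0.2987] [0.239 0.16 ] 87.33 z 0.044
stand 597 [ 0.6086 -0.0891] [0.064 0.064] 81.42 z 0.062
recframe 18 [0.4156 0.2217] [0.02 0.02] 8.43 z 0.061
```

View pics/topc.png

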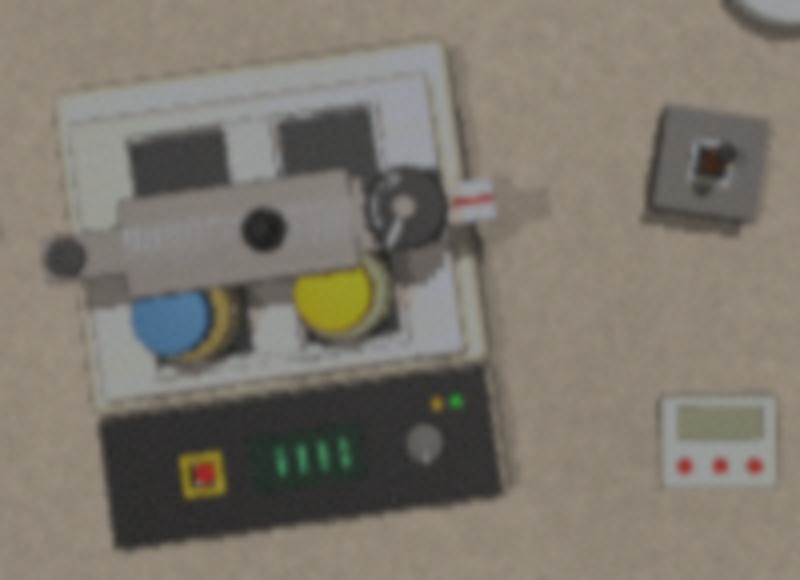

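Yaw comes out at 8.3°, and the nut-to-pivot vector gives the same. The platform centre is near (0.562,0.179). The engraved line points down-left and the index points right, so the nut needs about 4.15 rad clockwise. I'll check this close up.

Run:
```python
from h import *
nut=np.array([.575,.088])
for y in [-90,-60,-30,0,30,60,90,120,150,180]:
    q=inverse_kinematics([*nut,.221],down(np.radians(y+8.3))); print(y,None if q is None else np.round(q,2))
t=sense()["time_s"]
R0=down(np.radians(90+8.3))
movep([*nut,.38],R0)
look("w1"); print(sense()["time_s"]-t, sense()["joint_pos"])
```

```text
-90 [ 0.26  0.42 -0.63  1.77  0.29  1.04 -1.91]
-60 [ 0.3   0.44 -0.69  1.77  0.32  1.05 -1.41]
-30 [ 0.32  0.45 -0.73  1.77  0.34  1.05 -0.9 ]
0 [ 0.35  0.46 -0.76  1.77  0.36  1.06 -0.4 ]
30 [ 0.38  0.47 -0.82  1.77  0.39  1.07  0.1 ]
60 [ 0.42  0.49 -0.88  1.76  0.42  1.08  0.59]
90 [ 0.51  0.55 -1.02  1.76  0.52  1.13  1.03]
120 [ 0.58  0.63 -1.18  1.76  0.63  1.19  1.47]
150 [ 0.58  0.63 -1.18  1.76  0.63  1.19  1.99]
180 [ 0.58  0.63 -1.18  1.76  0.63  1.19  2.51]
2.8667 [ 0.56049313  0.41954891 -1.08800238  1.54577532  0.37457817  1.40435794
  1.15932389]
```

View pics/w1.png

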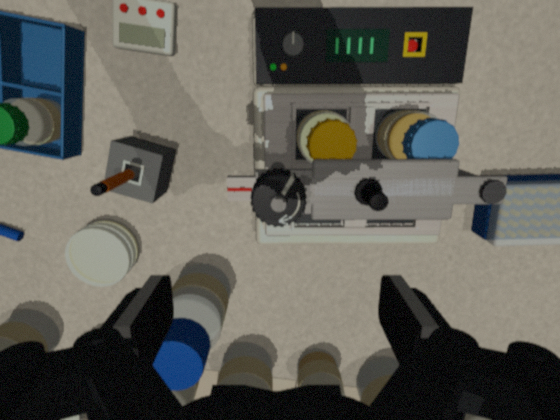

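The wrist view shows the nut at about (279,196) with its white mark up-right at (290,183) and the red index at (240,187). The handle is at (373,192), the pivot at (493,191) and the recess at (415,45).

Run:
```python
from h import *
p,z,P,T=pickle.load(open("w1.pkl","rb"));C=cloud(z,P,T);Z=C[...,2]
hsv=cv2.cvtColor(p,cv2.COLOR_RGB2HSV)
U,V=np.meshgrid(np.arange(560),np.arange(420))
bx=lambda a,b,c,e:(U>=a)&(U<b)&(V>=c)&(V<e)
def circ(m,n,zz):
    c,_=cv2.findContours(m.astype(np.uint8),0,1);c=max(c,key=cv2.contourArea)
    w=np.array([onz(P,*q[0],zz,T)[:2] for q in c]).astype(np.float32)
    (a,b),r=cv2.minEnclosingCircle(w);print(n,round(a,4),round(b,4),"r",round(r,4));return np.array([a,b])
top=bx(245,310,160,230)&(abs(Z-.2235)<.005)
print("nut z",np.median(Z[top]))
zt=np.median(Z[top])
nc=circ(top,"nut",zt)
h=circ(bx(350,395,170,215)&(Z>.218),"handle top",.227)
pv=circ(bx(478,510,175,206)&(Z>.19),"pivot",np.median(Z[bx(485,500,183,198)]))
print("dist",np.linalg.norm(nc-pv),np.linalg.norm(h-pv),np.degrees(np.arctan2(*(nc-pv)))," yaw")
red=bx(225,256,175,200)&((hsv[...,0]<8)|(hsv[...,0]>172))&(hsv[...,1]>100)&(hsv[...,2]>70)
zi=np.median(Z[red]);ri=C[red][:,:2].mean(0);print("index",red.sum(),zi,ri,np.linalg.norm(ri-nc))
wh=top&(hsv[...,2]>120)&(hsv[...,1]<60)
w=C[wh][:,:2]-nc; th=np.degrees(np.arctan2(w[:,1],w[:,0]));r=np.linalg.norm(w,axis=1)
ai=np.degrees(np.arctan2(*(ri-nc)[::-1]));print("index ang",ai)
H=[(int(a),[float(x) for x in np.round(np.sort(r[(th>=a)&(th<a+10)])*1000)]) for a in range(-180,180,10)]
for a,x in H:
    if x: print(a,len(x),x[0],x[-1])
yl=bx(395,435,25,60)&(hsv[...,0]>18)&(hsv[...,0]<35)&(hsv[...,1]>150)
c=cv2.minAreaRect(np.array([onz(P,u,v,.06,T)[:2] for u,v in zip(U[yl],V[yl])]).astype(np.float32));print("recess",c)
cv2.imwrite("pics/w1c.png",cv2.resize(cv2.cvtColor(p,cv2.COLOR_RGB2BGR)[155:235,220:320],None,fx=5,fy=5,interpolation=cv2.INTER_CUBIC))
```

```text
nut z 0.22253294925537292
nut 0.5726 0.089 r 0.0228
handle top 0.5607 0.1663 r 0.0091
pivot 0.5448 0.2746 r 0.0126
dist 0.1876604343161768 0.10941869503027427 171.49654169120205  yaw
index 76 0.18113560787407143 [0.57661084 0.05500428] 0.0342507729966853
index ang -83.19881607942307
10 17 15.0 20.0
20 22 15.0 22.0
30 6 14.0 18.0
40 6 17.0 18.0
50 4 17.0 18.0
60 6 17.0 17.0
70 6 16.0 18.0
80 6 16.0 18.0
90 4 16.0 17.0
recess ((0.4144751727581024, 0.22281508147716522), (0.026769669726490974, 0.02644527144730091), 8.174592971801758)
```

View pics/w1c.png

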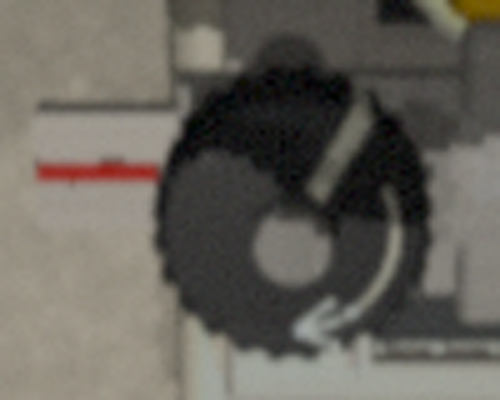

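Run:
```python
from h import *
p,z,P,T=pickle.load(open("w1.pkl","rb"))
a=onz(P,292.2,177,.2225,T);b=onz(P,284,194,.2225,T);c=np.array([.5726,.089])
print(a,b,np.linalg.norm(a[:2]-c))
am=np.arctan2(*(a[:2]-c)[::-1]);al=np.arctan2(*((a-b)[:2])[::-1]);print(np.degrees([am,al]))
ai=np.radians(-83.2); print("remain",(am-ai)%(2*np.pi),(al-ai)%(2*np.pi))
# reach check at j7 ends
q=inverse_kinematics([.5726,.089,.221],down(np.radians(150)));print(q)
q=inverse_kinematics([.5726,.089,.228],down(np.radians(150-240)));print(q)
```

```text
[0.55279029 0.0973711  0.2225    ] [0.56736661 0.09303262 0.2225    ] 0.021505814362645342
[157.09227775 163.42497333]
remain 4.1938914137826035 4.3044178021866
[ 0.58671941  0.63037867 -1.17873574  1.76230828  0.62805512  1.18654211
  1.84122345]
[-1.01010512  0.54777666  1.11719052  1.8409336  -0.55099825  1.10654175
 -1.260484  ]
```

Both readings give about 4.2 rad to go, so the nut is essentially screwed home. That is one stroke on joint 7.

```bash
python3 - <<'E'
from h import *
c=[.5726,.0888]; Rm=down(np.radians(38.3))
def Q(z,j7):
    q=np.array(inverse_kinematics([*c,z],Rm),float); q[6]=j7; return q
s=Q(.30,2.15);print(s);t=sense()["time_s"]
move_joints(s); command_gripper(.085)
g=Q(.2205,2.15); print(g); move_joints(g)
print(sense()["position"],sense()["tcp_rot"][:,2])
w0=sense()["wrist_force"]
command_gripper(.03,80); print(sense()["finger_gap"],sense()["gripper_force"],sense()["wrist_force"])
n=7;tot=4.19
for i in range(1,n+1):
    q=Q(.2205+.0015*tot*i/n,2.15-tot*i/n); q[:6]=np.where(abs(q[:6]-g[:6])<.15,q[:6],np.nan); assert not np.isnan(q).any()
    move_joints(q); S=sense(); print(np.round(S["position"],4),np.round(S["wrist_force"],1),np.round(S["ft_torque"],2),round(float(S["finger_gap"]),4))
command_gripper(.085); p=sense()["position"]; print(sense()["wrist_force"])
move_l([p[0],p[1],.30]); 
movep([*c,.36],down(np.radians(-81.7)) if 0 else down(np.radians(38.3)))
look("w2");print(sense()["time_s"]-t)
E
python3 - <<'E'
import sys;sys.path.insert(0,'.')
E
```

```text
[ 0.39622312  0.38780346 -0.82208521  1.67742836  0.30077649  1.20844525
  2.15      ]
[ 0.07695787  0.37703112 -0.39065525  1.78953994  0.16659356  1.00738456
  2.15      ]
[0.57288607 0.08981303 0.22109298] [ 6.47231115e-04  1.72677816e-04 -9.99999776e-01]
0.0420920071794706 80.49027800559998 [ 0.77370405 -1.1695528   5.63826644]Traceback (most recent call last):
  File "<stdin>", line 13, in <module>
AssertionError
```

Run:
```python
from h import *
S=sense();t=S["time_s"];q0=np.array(S["joint_pos"]);p=np.array(S["position"]);R=np.array(S["tcp_rot"])
a=np.array(inverse_kinematics(p,R)); b=np.array(inverse_kinematics(p+[0,0,.0063],R))
print(q0,a-q0,b-q0)
d=b-a; assert abs(d).max()<.1 and abs(a-q0).max()<.05
n=7;tot=4.19
for i in range(1,n+1):
    q=a+d*i/n; q[6]-=tot*i/n
    move_joints(q); S=sense(); print(np.round(S["position"],4),np.round(S["wrist_force"],1),np.round(S["ft_torque"],2),round(float(S["finger_gap"]),4))
command_gripper(.085); p=sense()["position"]; print(sense()["wrist_force"],sense()["joint_pos"])
move_l([p[0],p[1],.36])
look("w2");print(sense()["time_s"]-t,sense()["time_s"])
```

```text
[ 0.07898853  0.3757105  -0.39126229  1.78651384  0.16786663  1.00725926
  2.14997632] [-1.03357800e-03 -1.82608148e-04  1.35883272e-03  6.04986770e-05
 -6.19422175e-04 -1.15223740e-04  5.50483981e-04] [ 0.00036004 -0.00650714  0.00011346 -0.00672349 -0.00410347  0.01245905
  0.00357517]
[0.5742 0.0884 0.2235] [-1.5  0.9  0.5] [ 0.32  0.32 -0.04] 0.0416
[0.5741 0.089  0.2244] [-2.5  4.   1.5] [ 0.78  0.53 -0.07] 0.0419
[0.5744 0.0895 0.2253] [-0.9  5.4  0.6] [ 1.02  0.4  -0.07] 0.0417
[0.5749 0.0898 0.2262] [ 0.   6.  -0.9] [ 1.1   0.17 -0.16] 0.042
[0.5754 0.0897 0.2271] [ 1.8  5.5 -2. ] [ 1.2  -0.15 -0.11] 0.0415
[0.5759 0.0893 0.228 ] [ 1.9  4.7 -2.1] [ 1.07 -0.46 -0.12] 0.0418
[0.5761 0.0886 0.2289] [ 3.5  4.2 -2.4] [ 0.91 -0.66 -0.1 ] 0.0421
[-0.49622802 -0.51893011  0.35191149] [ 0.07952162  0.36903337 -0.39084977  1.77983277  0.16400354  1.01981631
 -2.03612488]
5.95 11.0417
```

View pics/w2.png

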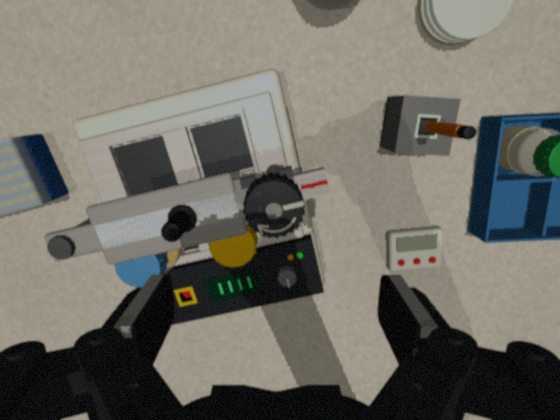

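The white line on the nut now points right, from (280,209) to about (300,206), close to the red index at (314,184). I'll check the angle, then swing the bar.

Run:
```python
from h import *
p,z,P,T=pickle.load(open("w2.pkl","rb"));C=cloud(z,P,T);Z=C[...,2]
hsv=cv2.cvtColor(p,cv2.COLOR_RGB2HSV);U,V=np.meshgrid(np.arange(560),np.arange(420))
bx=lambda a,b,c,e:(U>=a)&(U<b)&(V>=c)&(V<e)
top=bx(235,315,165,245)&(abs(Z-.229)<.005);zt=np.median(Z[top]);print(zt)
c,_=cv2.findContours(top.astype(np.uint8),0,1);c=max(c,key=cv2.contourArea)
(a,b),r=cv2.minEnclosingCircle(np.array([onz(P,*q[0],zt,T)[:2] for q in c]).astype(np.float32));nc=np.array([a,b]);print(nc,r)
for n,m,zz in [("mark",bx(284,303,198,218)&(hsv[...,2]>130)&(hsv[...,1]<60)&top,zt),("idx",bx(300,330,175,195)&((hsv[...,0]<8)|(hsv[...,0]>172))&(hsv[...,1]>90),.181)]:
    w=np.array([onz(P,u,v,zz,T)[:2] for u,v in zip(U[m],V[m])]);k=w.mean(0);l=cv2.fitLine(w.astype(np.float32),2,0,.01,.01).ravel()
    print(n,m.sum(),k,np.linalg.norm(k-nc),"centre dir",np.degrees(np.arctan2(*(k-nc)[::-1])),"line",np.degrees(np.arctan(l[1]/l[0])))
```

```text
0.22899889807063697
[0.57521391 0.08891167] 0.022975973784923553
mark 80 [0.57579993 0.07460497] 0.01431869225640138 centre dir -87.6544028782997 line -80.86001
idx 105 [0.57885574 0.05416331] 0.03493867800960754 centre dir -84.01690654304582 line -81.499916
```

The line is within about 4° of the index. Now swinging the bar.

Run:
```python
from h import *
t=sense()["time_s"]
pv=np.array([.546,.2745]);h=np.array([.5610,.1660]);R=down(np.radians(8.3))
movep([*h,.30],R); move_l([*h,.2215]); command_gripper(.005,30)
S=sense();print(S["finger_gap"],S["position"],S["wrist_force"])
assert .01<S["finger_gap"]<.022
a0=np.arctan2(*(h-pv)[::-1]);r=.110;w0=np.array(S["wrist_force"])
for a in np.linspace(0,2.65,14)[1:]:
    x=pv+r*np.array([np.cos(a0-a),np.sin(a0-a)])
    move_l([*x,.2215],feed=.12,until_force=25)
    S=sense();print(round(a,2),np.round(S["position"],3),np.round(np.array(S["wrist_force"])-w0,1),round(float(S["finger_gap"]),4))
command_gripper(.05); p=sense()["position"]; move_l([p[0],p[1],.32])
pr,z=camera("top");cv2.imwrite("pics/top1.png",cv2.cvtColor(pr,cv2.COLOR_RGB2BGR));pickle.dump((pr,z,camera_params("top")),open("top1.pkl","wb"))
print(sense()["time_s"]-t,sense()["time_s"])
```

```text
0.015138783726045666 [0.56140916 0.16600728 0.22195878] [0.80895143 0.62821156 2.64998531]
0.2 [0.539 0.164 0.222] [-0.6 -3.1  1.3] 0.0148
0.41 [0.516 0.168 0.222] [-3.4 -5.9  4.4] 0.0148
0.61 [0.495 0.177 0.222] [-2.4 -3.1  4. ] 0.0149
0.82 [0.477 0.189 0.222] [-0.9 -1.8  2.5] 0.0149
1.02 [0.462 0.205 0.222] [0.6 0.1 1.3] 0.0149
1.22 [0.45  0.224 0.222] [ 4.4  1.5 -0.8] 0.0152
1.43 [0.442 0.244 0.222] [ 4.9  0.1 -0.5] 0.0154
1.63 [0.438 0.266 0.222] [ 5.7 -0.9 -0.1] 0.015
1.83 [0.438 0.288 0.222] [ 3.7 -0.8  1.2] 0.015
2.04 [0.442 0.31  0.222] [ 2.2 -1.6  2.1] 0.0149
2.24 [0.45  0.331 0.222] [-0.6  0.5  3.3] 0.015
2.45 [0.462 0.35  0.222] [-3.3  2.4  3.3] 0.0153
2.65 [0.477 0.367 0.222] [-7.2  4.9  3.7] 0.0151
8.308300000000001 19.35
```

View pics/top1.png

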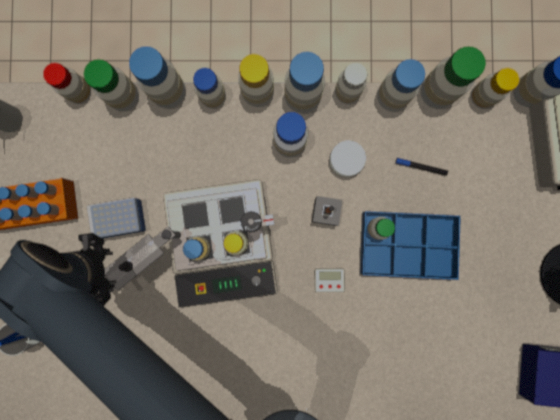

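The bar is at about 2.65 rad. Only two bottles are on the platform, blue at (196,248) and yellow at (235,243). The green one is in the far-left compartment. Now measuring the caps and the carrier.

```bash
cat >> h.py <<'E'
def topmeas(p,z,P):
    C=cloud(z,P);X,Y,Z=C[...,0],C[...,1],C[...,2];hsv=cv2.cvtColor(p,cv2.COLOR_RGB2HSV);out={}
    U,V=np.meshgrid(np.arange(560),np.arange(420))
    for n,lo,hi,reg,zt in [("blue",95,115,(170,260,220,270),.178),("yellow",20,35,(170,260,220,270),.178),("green",45,80,(345,480,190,300),.104)]:
        a,b,c,e=reg
        m=(U>=a)&(U<b)&(V>=c)&(V<e)&(hsv[...,0]>=lo)&(hsv[...,0]<=hi)&(hsv[...,1]>110)&(Z>zt-.03)&(Z<zt+.01)
        if m.sum()<60: out[n]=None;continue
        t=m&(Z>zt-.006); k=C[t][:,:2]; (x,y),r=cv2.minEnclosingCircle(k.astype(np.float32)); out[n]=(np.array([x,y]),r,np.median(Z[t]))
    m=(U>=340)&(U<490)&(V>=190)&(V<310)&(abs(Z-.045)<.006)
    r=cv2.minAreaRect(C[m][:,:2].astype(np.float32)); w,h=r[1]; ang=r[2]
    yaw=ang if w<h else ang-90   # angle of the short side = carrier x
    yaw=(yaw+90)%180-90
    out["carrier"]=(np.array(r[0]),r[1],yaw)
    return out
def comp(c,i,j):
    a=np.radians(c[2]);return c[0]+np.array([[np.cos(a),-np.sin(a)],[np.sin(a),np.cos(a)]])@np.array([.039*i,.078*j])
E
python3 - <<'E'
from h import *
o=topmeas(*pickle.load(open("top1.pkl","rb")))
for k,v in o.items(): print(k,v)
c=o["carrier"]
for i in (-1,1):
  for j in (-1,0,1): print(i,j,comp(c,i,j).round(3))
for a in (49,-41+180): print(inverse_kinematics([.5286,.1287,.183],down(np.radians(a))))
for n,x in (("a",comp(c,-1,-1)),("b",comp(c,1,-1))):
  for a in (0,90,-2.7,-92): print(n,a,inverse_kinematics([*x,.12],down(np.radians(a))) is not None)
E
```

```text
blue (array([0.51570636, 0.22101241]), 0.0201603714376688, np.float64(0.17830030970789512))
yellow (array([0.52822888, 0.13109051]), 0.022266166284680367, np.float64(0.1783152503482377))
green (array([ 0.56628543, -0.22285205]), 0.022387253120541573, np.float64(0.10399398445374808))
carrier (array([ 0.52373844, -0.29871285]), (0.23954226076602936, 0.159944549202919), -2.6631393432617188)
-1 -1 [ 0.481 -0.375]
-1 0 [ 0.485 -0.297]
-1 1 [ 0.488 -0.219]
1 -1 [ 0.559 -0.378]
1 0 [ 0.563 -0.301]
1 1 [ 0.566 -0.223]
[ 0.32556961  0.46379433 -0.83285168  1.88956559  0.41314769  0.96904265
  0.16043266]
[ 0.53408046  0.62969999 -1.1858615   1.8801889   0.66052836  1.09649777
  1.51298758]
a 0 True
a 90 True
a -2.7 True
a -92 True
b 0 True
b 90 True
b -2.7 True
b -92 True
```

```bash
cat > mv.py <<'E'
from h import *
def bottle(xy,yaw,slot,tag):
    t=sense()["time_s"];R=down(np.radians(yaw));zg=.183
    command_gripper(.085); movep([*xy,.33],R); move_l([*xy,zg],feed=.15,until_force=15)
    print("at",sense()["position"].round(4)); command_gripper(.02,60); S=sense(); print("gap",S["finger_gap"])
    assert .038<S["finger_gap"]<.048
    move_l([*xy,.36],feed=.2); print("gap",sense()["finger_gap"])
    pr,z=camera("top");P=camera_params("top");o=topmeas(pr,z,P);print(o["carrier"],o["green"])
    c=o["carrier"];assert abs(max(c[1])-.238)<.008 and abs(min(c[1])-.16)<.008
    x=comp(c,*slot);Rp=down(np.radians(c[2]+90))
    if abs(inverse_kinematics([*x,.36],Rp)[6]-sense()["joint_pos"][6])>2.2: Rp=down(np.radians(c[2]-90))
    movep([*x,.36],Rp); move_l([*x,.20],feed=.2)
    hit=move_l([*x,zg-.078+.004-.003],feed=.05,until_force=6); print("hit",hit,sense()["position"].round(4))
    command_gripper(.07); move_l([*x,.30],feed=.2)
    print("t",sense()["time_s"]-t,sense()["time_s"])
E
python3 - <<'E'
from mv import *
bottle(np.array([.5155,.2195]),-28,(1,-1),"blue")
movep([.47,.10,.36],down(np.radians(49)))
pr,z=camera("top");cv2.imwrite("pics/top2.png",cv2.cvtColor(pr,cv2.COLOR_RGB2BGR));P=camera_params("top");C=cloud(z,P)
o=topmeas(pr,z,P)
for k,v in o.items(): print(k,v)
hsv=cv2.cvtColor(pr,cv2.COLOR_RGB2HSV);m=np.zeros(z.shape,bool);m[190:310,340:490]=1
m&=(C[...,2]>.096)&(C[...,2]<.125)&(hsv[...,0]>95)&(hsv[...,0]<115)
print(m.sum(),cv2.minEnclosingCircle(C[m][:,:2].astype(np.float32)) if m.sum() else 0,np.median(C[m][:,2]), comp(o["carrier"],1,-1))
E
```

```text
at [0.516  0.2201 0.1839]
gap 0.04208578246259852
gap 0.04211017604759985
(array([ 0.52382588, -0.29880297]), (0.23931828141212463, 0.16012771427631378), -2.7098159790039062) (array([ 0.56592143, -0.22197795]), 0.02153332158923149, np.float64(0.10414330158346097))
hit True [ 0.5593 -0.3786  0.1444]
t 9.316699999999997 28.6667
blue None
yellow (array([0.52917612, 0.13228467]), 0.02217741124331951, np.float64(0.17814007824680433))
green (array([ 0.5778991 , -0.24591282]), 0.022770728915929794, np.float64(0.10373865456187015))
carrier (array([ 0.53604752, -0.3225292 ]), (0.23974154889583588, 0.1600521206855774), -1.9953079223632812)
197 ((0.5683633685112, -0.43808895349502563), 0.022285468876361847) 0.10174235620328309 [ 0.57230809 -0.40183979]
```

View pics/top2.png

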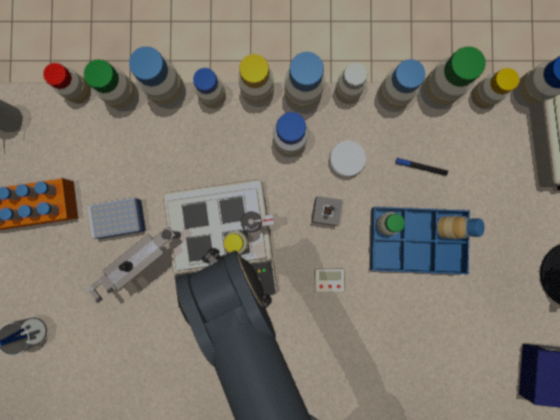

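The carrier was knocked to (0.536,−0.3225) during the carry. The bottle touched down on a wall and now leans over the carrier's outer edge, with its cap at (475,228). A closer look will show how to re-grasp it.

Run:
```python
from h import *
movep([.56,-.42,.30],down(np.radians(0)))
p,z,P,T=look("w3");print(sense()["time_s"],sense()["position"])
pr,zz=camera("scene")
b=cv2.cvtColor(pr,cv2.COLOR_RGB2BGR)[240:400,80:260];cv2.imwrite("pics/s3.png",cv2.resize(b,None,fx=3,fy=3))
a=cv2.imread("pics/w3.png");cv2.imwrite("pics/ws3.png",np.hstack([cv2.resize(a,(448,336)),cv2.resize(b,(378,336))])[:, :800])
```

```text
32.4667 [ 0.56101158 -0.4178366   0.3009877 ]
```

View pics/ws3.png

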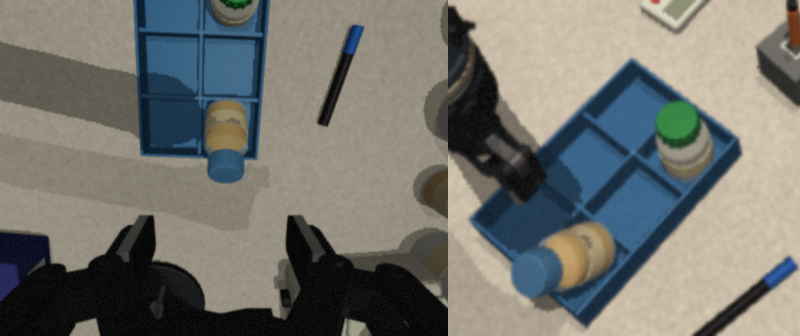

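Run:
```python
from h import *
p,z,P,T=pickle.load(open("w3.pkl","rb"));C=cloud(z,P,T);hsv=cv2.cvtColor(p,cv2.COLOR_RGB2HSV)
X,Y,Z=C[...,0],C[...,1],C[...,2]
m=(Z>.05)&(Z<.16)&(Y<-.35)&(Y>-.50)&(X>.52)&(X<.62)
m[300:]=False
cap=m&(hsv[...,0]>95)&(hsv[...,0]<115)&(hsv[...,1]>110)
print(m.sum(),cap.sum())
for y in np.arange(-.48,-.355,.006):
    for n,k in (("cap",m&cap&(abs(Y-y)<.003)),("body",m&~cap&(abs(Y-y)<.003))):
        if k.sum()>5: print(n,round(y,3),"zmax",np.percentile(Z[k],97).round(4),"x",X[k].min().round(4),X[k].max().round(4),"xtop",np.median(X[k&(Z>np.percentile(Z[k],85))]).round(4))
```

```text
4464 1576
cap -0.462 zmax 0.0867 x 0.5556 0.5746 xtop 0.5666
body -0.462 zmax 0.0863 x 0.5526 0.5795 xtop 0.5785
cap -0.456 zmax 0.0923 x 0.5479 0.583 xtop 0.5689
body -0.456 zmax 0.0906 x 0.5468 0.5841 xtop 0.5665
cap -0.45 zmax 0.0979 x 0.5461 0.5857 xtop 0.5701
body -0.45 zmax 0.0958 x 0.5451 0.5869 xtop 0.5658
cap -0.444 zmax 0.1033 x 0.5453 0.5875 xtop 0.5717
body -0.444 zmax 0.0982 x 0.544 0.5886 xtop 0.5863
cap -0.438 zmax 0.1082 x 0.5452 0.5876 xtop 0.5678
body -0.438 zmax 0.0966 x 0.5436 0.5887 xtop 0.5443
cap -0.432 zmax 0.11 x 0.545 0.588 xtop 0.5669
body -0.432 zmax 0.0902 x 0.5442 0.5902 xtop 0.5451
cap -0.426 zmax 0.1065 x 0.5449 0.5866 xtop 0.566
body -0.426 zmax 0.0872 x 0.5401 0.5928 xtop 0.5836
cap -0.42 zmax 0.1003 x 0.55 0.5813 xtop 0.5665
body -0.42 zmax 0.0938 x 0.5401 0.5939 xtop 0.5689
body -0.414 zmax 0.0892 x 0.5403 0.5936 xtop 0.5666
body -0.408 zmax 0.0875 x 0.5399 0.5945 xtop 0.567
body -0.402 zmax 0.0864 x 0.5396 0.5945 xtop 0.5666
body -0.396 zmax 0.0826 x 0.5407 0.5946 xtop 0.5671
body -0.39 zmax 0.0756 x 0.5418 0.5935 xtop 0.5672
body -0.384 zmax 0.0699 x 0.5439 0.5913 xtop 0.5672
body -0.378 zmax 0.0638 x 0.546 0.5881 xtop 0.5683
body -0.372 zmax 0.0582 x 0.5532 0.5838 xtop 0.5683
body -0.366 zmax 0.0523 x 0.5583 0.5695 xtop 0.5674
```

The cap face and the body line both give a tilt of about 43° towards −y. The cap face centre is at about (0.5665,−0.448,0.096). I'll approach along the bottle's axis, so first an IK check.

```bash
cat > tilt.py <<'E'
from h import *
def Rt(deg,sg):
    a=np.radians(deg);z=np.array([0,np.sin(a),-np.cos(a)]);y=np.array([sg,0,0.]);return np.stack([np.cross(y,z),y,z],1)
face=np.array([.5665,-.448,.096])
def tcp(deg,d,k=.004): # grasp point k below face, backed off by d
    z=Rt(deg,1)[:,2]; return face+z*(k-.006-d)
E
python3 - <<'E'
from tilt import *
for sg in (1,-1):
  for deg in (43,38,33,25):
    print(sg,deg,[None if (q:=inverse_kinematics(tcp(deg,d),Rt(deg,sg))) is None else np.round(q,2).tolist() for d in (0,.1)])
E
```

```text
1 43 [[1.19, 1.14, -0.89, 1.12, 0.15, 1.55, 0.49], [1.16, 1.14, -0.87, 0.88, 0.13, 1.77, 0.51]]
1 38 [[1.19, 1.1, -0.89, 1.16, 0.2, 1.49, 0.47], [1.17, 1.08, -0.87, 0.95, 0.18, 1.7, 0.5]]
1 33 [[1.19, 1.06, -0.88, 1.21, 0.25, 1.43, 0.45], [1.17, 1.03, -0.87, 1.01, 0.22, 1.63, 0.48]]
1 25 [[1.17, 1.0, -0.86, 1.28, 0.33, 1.34, 0.4], [1.17, 0.96, -0.87, 1.12, 0.29, 1.52, 0.44]]
-1 43 [[0.46, 1.08, 0.72, 1.18, -0.96, 1.83, -1.91], [0.64, 1.05, 0.53, 0.94, -0.82, 1.92, -2.07]]
-1 38 [[0.43, 1.04, 0.72, 1.23, -0.92, 1.74, -1.91], [0.47, 1.1, 0.91, 1.02, -1.03, 1.97, -1.93]]
-1 33 [[0.33, 1.08, 0.91, 1.28, -1.01, 1.73, -1.84], [0.43, 1.04, 0.91, 1.09, -0.97, 1.88, -1.92]]
-1 25 [[0.27, 1.02, 0.91, 1.35, -0.95, 1.58, -1.85], [0.29, 1.05, 1.1, 1.2, -1.02, 1.81, -1.85]]
```

Run:
```python
from tilt import *
R=Rt(43,1);t=sense()["time_s"]
command_gripper(.085); movep(tcp(43,.1),R)
print(move_l(tcp(43,0),feed=.1,until_force=12),sense()["position"],tcp(43,0))
command_gripper(.02,60);print("gap",sense()["finger_gap"])
assert .036<sense()["finger_gap"]<.048
move_l(tcp(43,.15),feed=.15);print("gap",sense()["finger_gap"])
p=sense()["position"];print(p)
movep([.56,-.40,.36],Rt(0,1))
look("w4")
movep([.50,-.20,.36],Rt(0,1)) if 0 else None
pr,z=camera("scene");b=cv2.cvtColor(pr,cv2.COLOR_RGB2BGR)[150:400,40:340]
a=cv2.imread("pics/w4.png");cv2.imwrite("pics/ws4.png",np.hstack([cv2.resize(a,(400,300)),cv2.resize(b,(360,300))]))
print(sense()["time_s"])
```

```text
False [ 0.56675866 -0.45004121  0.09822097] [ 0.5665     -0.449364    0.09746271]
gap 0.04217038992147375
gap 0.042095440965995844
[ 0.56638585 -0.55102323  0.2062214 ]
37.2083
```

View pics/ws4.png

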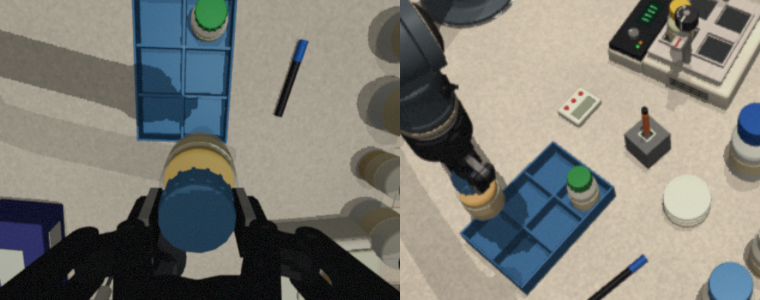

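The bottle is held nearly upright, and the carrier is clear. I'll re-measure the carrier, then place it.

```bash
cat > place.py <<'E'
from tilt import *
def meas():
    o=topmeas(*(lambda c:(c[0],c[1],camera_params("top")))(camera("top")));c=o["carrier"];print(c,o["green"])
    assert abs(max(c[1])-.238)<.008 and abs(min(c[1])-.16)<.008; return c
E
python3 - <<'E'
from place import *
try: c=meas()
except AssertionError:
    movep([.50,-.06,.38],Rt(0,1)); c=meas()
x=comp(c,1,-1);print(x)
movep([*x,.36],Rt(0,1));move_l([*x,.20],feed=.2)
c2=None
hit=move_l([*x,.104],feed=.05,until_force=6);print(hit,sense()["position"])
E
```

```text
(array([ 0.53617406, -0.32255933]), (0.24005848169326782, 0.16034036874771118), -2.0173797607421875) (array([ 0.57668287, -0.2455624 ]), 0.021572718396782875, np.float64(0.1039606023863211))
[ 0.57240408 -0.40188389]
True [ 0.57252205 -0.40193694  0.10599465]
```

```bash
sed -i 's/    command_gripper(.07); move_l/    assert sense()["position"][2]<.115\n    command_gripper(.07); move_l/' mv.py
python3 - <<'E'
from mv import *
command_gripper(.07);p=sense()["position"];move_l([p[0],p[1],.30],feed=.2)
bottle(np.array([.5285,.1305]),49,(-1,-1),"yellow")
movep([.50,-.0,.33],down(np.radians(8.3)))
pr,z=camera("top");cv2.imwrite("pics/top4.png",cv2.cvtColor(pr,cv2.COLOR_RGB2BGR));pickle.dump((pr,z,camera_params("top")),open("top4.pkl","wb"))
o=topmeas(pr,z,camera_params("top"));print(o["carrier"],sense()["time_s"])
E
```

```text
at [0.5291 0.1309 0.1839]
gap 0.04201418113511599
gap 0.04173770197292754
(array([ 0.53601766, -0.32238677]), (0.2395867556333542, 0.16023649275302887), -1.994659423828125) (array([ 0.57789141, -0.24595411]), 0.02270531840622425, np.float64(0.10434137441593982))
hit True [ 0.4944 -0.3989  0.1099]
t 10.924999999999997 52.6583
(array([ 0.5359562 , -0.32218891]), (0.23981411755084991, 0.16026906669139862), -2.0436172485351562) 54.3
```

View pics/top4.png

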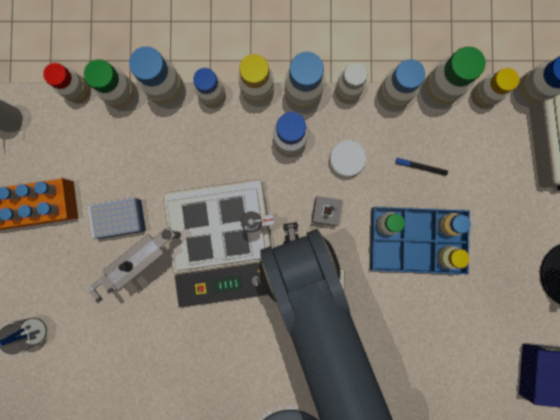

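Both bottles are in the carrier and the platform is empty. I'll check the cap heights, then look at the stylus from above.

```bash
python3 - <<'E'
from h import *
pr,z,P=pickle.load(open("top4.pkl","rb"));C=cloud(z,P);c=topmeas(pr,z,P)["carrier"]
for s in ((1,-1),(-1,-1),(1,1)):
    x=comp(c,*s);m=(np.linalg.norm(C[...,:2]-x,axis=-1)<.037)&(C[...,2]>.098)&(C[...,2]<.13)
    print(s,x,m.sum(),C[m].mean(0),C[m][:,2].std(),np.percentile(C[m][:,2],[5,95]))
movep([.609,-.089,.31],down(np.radians(0)))
p,z,P,T=look("w5");C=cloud(z,P,T);hsv=cv2.cvtColor(p,cv2.COLOR_RGB2HSV)
near=np.linalg.norm(C[...,:2]-[.6086,-.0891],axis=-1)<.07
m=near&(C[...,2]>.070)&(C[...,2]<.165);m[330:]=False
for h in np.arange(.075,.16,.01):
    k=m&(abs(C[...,2]-h)<.005)
    if k.sum()>3: print(round(h,3),k.sum(),C[k][:,:2].mean(0).round(4),np.ptp(C[k][:,:2],axis=0).round(4))
k=near&(abs(C[...,2]-.062)<.004);r=cv2.minAreaRect(C[k][:,:2].astype(np.float32));print(r)
print(sense()["position"],sense()["joint_pos"])
E
python3 - <<'E'
E
```

```text
(1, -1) [ 0.5721499  -0.40153005] 272 [ 0.57519462 -0.40031441  0.10374924] 0.0023262092359546973 [0.09973706 0.10758038]
(-1, -1) [ 0.49419951 -0.39874855] 271 [ 0.49390954 -0.39608116  0.10368298] 0.0021861847464345716 [0.10033114 0.1074838 ]
(1, 1) [ 0.5777129  -0.24562928] 267 [ 0.57762889 -0.24492963  0.10371059] 0.002345037751669597 [0.09960135 0.10759353]
0.075 24 [ 0.6069 -0.0832] [0.0121 0.0049]
0.085 25 [ 0.6072 -0.0832] [0.0118 0.0041]
0.095 27 [ 0.607  -0.0831] [0.0115 0.0036]
0.105 30 [ 0.6072 -0.0836] [0.013  0.0066]
0.115 34 [ 0.6073 -0.0836] [0.0128 0.006 ]
0.125 40 [ 0.6069 -0.0834] [0.0123 0.0052]
0.135 41 [ 0.6075 -0.0834] [0.0119 0.0051]
0.145 46 [ 0.607  -0.0839] [0.0117 0.0052]
0.155 193 [ 0.6071 -0.0877] [0.0113 0.0119]
((0.6070473790168762, -0.08838123083114624), (0.06439042091369629, 0.06400375068187714), 81.27476501464844)
[ 0.60884524 -0.08840885  0.30981939] [ 0.7687176   0.51098487 -1.00641897  1.57524014  0.44158356  1.30225246
 -0.298319  ]
```

View pics/w5.png

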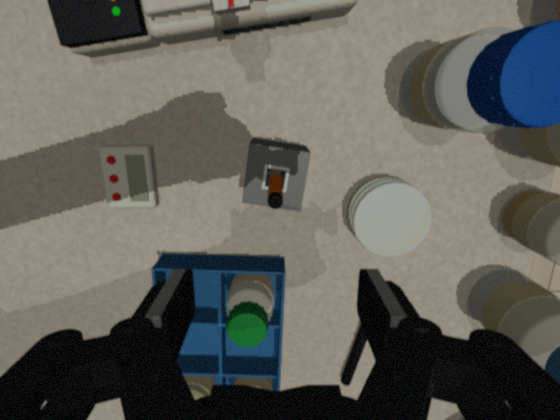

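The stylus stands upright at about (275,190), measured at (0.607,−0.088). All caps are at 0.104 m, which is right. Taking the stylus and hovering over the recess.

Run:
```python
from h import *
R=down(0);x=np.array([.6072,-.0882])
command_gripper(.05);move_l([*x,.20],feed=.2);move_l([*x,.122],feed=.1,until_force=10)
print(sense()["position"]);command_gripper(.003,60);S=sense();print("gap",S["finger_gap"],S["wrist_force"]);assert S["finger_gap"]>.009
move_l([*x,.37],feed=.2)
print(sense()["position"],"gap",sense()["finger_gap"])
r=[.415,.2225]
for a in (0,8.3,-30,-60,-90,60,90):
    q=inverse_kinematics([*r,.164],down(np.radians(a)));print(a,None if q is None else q.round(2))
R=down(np.radians(8.3))
movep([*r,.37],R);move_l([*r,.22],feed=.2)
p,z,P,T=look("w6");C=cloud(z,P,T);S=sense();print(S["position"],S["time_s"])
hsv=cv2.cvtColor(p,cv2.COLOR_RGB2HSV)
yl=(hsv[...,0]>18)&(hsv[...,0]<35)&(hsv[...,1]>140)&(abs(C[...,2]-.06)<.015)&(np.linalg.norm(C[...,:2]-r,axis=-1)<.03)
V,U=np.nonzero(yl);w=np.array([onz(P,u,v,.06,T)[:2] for u,v in zip(U,V)]).astype(np.float32);print(yl.sum(),cv2.minAreaRect(w))
m=(np.linalg.norm(C[...,:2]-S["position"][:2],axis=-1)<.02)&(C[...,2]>.085)&(C[...,2]<.19)
for h in np.arange(.1,.19,.01):
    k=m&(abs(C[...,2]-h)<.005)
    if k.sum()>3: print(round(h,3),k.sum(),C[k][:,:2].mean(0).round(4),np.ptp(C[k][:,:2],axis=0).round(4))
```

```text
[ 0.60771315 -0.08796236  0.12251404]
gap 0.011367452107879901 [-0.14283928 -0.25142683  2.30399794]
[ 0.60665096 -0.08843017  0.36869187] gap 0.011604278854325049
0 [ 0.3   0.47 -1.1   2.06  0.53  0.93 -1.09]
8.3 [ 0.3   0.48 -1.11  2.06  0.54  0.93 -0.96]
-30 [ 0.25  0.44 -1.03  2.06  0.48  0.9  -1.57]
-60 [ 0.15  0.38 -0.88  2.06  0.39  0.87 -2.  ]
-90 [ 0.09  0.36 -0.8   2.07  0.34  0.85 -2.48]
60 [ 0.31  0.49 -1.13  2.06  0.55  0.94 -0.07]
90 [ 0.33  0.5  -1.15  2.06  0.57  0.95  0.44]
[0.41586749 0.22311179 0.22121413] 61.0833
627 ((0.4147135615348816, 0.22254571318626404), (0.026831291615962982, 0.026203613728284836), 8.251421928405762)
0.1 6 [0.4148 0.2261] [0.0064 0.0018]
0.11 49 [0.4144 0.2261] [0.0068 0.0027]
0.12 12 [0.4152 0.2267] [0.0104 0.0057]
0.13 105 [0.4141 0.2276] [0.0127 0.0069]
0.14 114 [0.4143 0.2277] [0.0122 0.0075]
0.15 133 [0.4142 0.2276] [0.0126 0.007 ]
0.16 150 [0.4141 0.2276] [0.0124 0.0081]
0.17 184 [0.4141 0.2277] [0.0129 0.0077]
0.18 204 [0.4139 0.2277] [0.0122 0.0073]
```

View pics/w6.png

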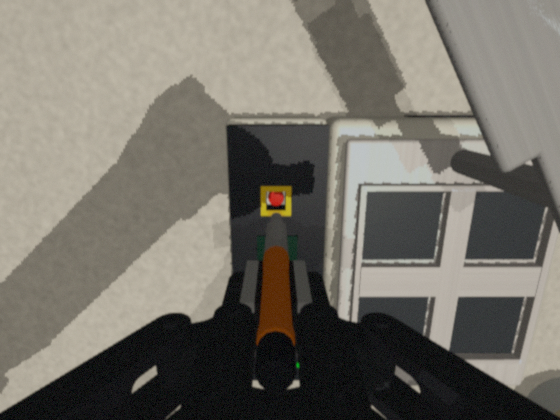

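The tip is directly over the yellow-framed button (button at (276,199), tip at about (277,218) in perspective). The offset is about 1 mm, so I'm pressing.

Run:
```python
from h import *
r=[.4154,.2216]
move_l([*r,.185],feed=.1);w0=np.array(sense()["wrist_force"])
hit=move_l([*r,.158],feed=.02,until_force=9);S=sense();print(hit,S["position"],np.array(S["wrist_force"])-w0)
sleep(1.2);S=sense();print(S["position"],np.array(S["wrist_force"])-w0,S["finger_gap"])
```

```text
True [0.41563454 0.22195182 0.16450101] [-0.74565937 -1.13599105  7.24615013]
[0.41565384 0.22186309 0.16451659] [-0.33152343 -0.75661702  7.1649754 ] 0.011300688029677965
```

The force is 7.2 N at a tip height of about 48 mm, so the button is fully down. Returning the stylus.

Run:
```python
from h import *
r=[.4154,.2216];x=[.6072,-.0882]
move_l([*r,.37],feed=.2);movep([*x,.37],down(0));move_l([*x,.205],feed=.2)
sleep(.3);print(sense()["position"])
hit=move_l([*x,.122],feed=.06,until_force=6);S=sense();print(hit,S["position"],S["finger_gap"])
if S["position"][2]<.13:
    command_gripper(.05);p=sense()["position"];move_l([p[0],p[1],.25],feed=.15)
    movep([.609,-.089,.31],down(0));sleep(.3)
    p,z,P,T=look("w7");C=cloud(z,P,T)
    m=(np.linalg.norm(C[...,:2]-[.607,-.0884],axis=-1)<.05)&(C[...,2]>.07)&(C[...,2]<.18);m[330:]=False
    for h in np.arange(.075,.17,.01):
        k=m&(abs(C[...,2]-h)<.005)
        if k.sum()>3: print(round(h,3),k.sum(),C[k][:,:2].mean(0).round(4),C[k][:,2].max().round(4))
    movep([.45,-.1,.36],down(0))
    pr,z=camera("top");P=camera_params("top");cv2.imwrite("pics/top5.png",cv2.cvtColor(pr,cv2.COLOR_RGB2BGR));c=topmeas(pr,z,P)["carrier"];print(c);C=cloud(z,P)
    for s in ((1,-1),(-1,-1),(1,1)):
        q=comp(c,*s);m=(np.linalg.norm(C[...,:2]-q,axis=-1)<.037)&(C[...,2]>.098)&(C[...,2]<.13);print(s,q,m.sum(),C[m].mean(0))
print(sense()["time_s"])
```

```text
[ 0.60751727 -0.08819377  0.2057729 ]
True [ 0.6072421  -0.08812056  0.12263686] 0.011237570508859212
0.075 22 [ 0.6066 -0.0833] 0.0796
0.085 26 [ 0.6057 -0.083 ] 0.0899
0.095 27 [ 0.6062 -0.0831] 0.0997
0.105 31 [ 0.6058 -0.0834] 0.1096
0.115 34 [ 0.6062 -0.0834] 0.1199
0.125 38 [ 0.6062 -0.0833] 0.13
0.135 46 [ 0.6061 -0.0835] 0.1399
0.145 45 [ 0.6061 -0.0836] 0.1497
0.155 192 [ 0.6061 -0.0875] 0.1571
(array([ 0.53589457, -0.32238504]), (0.23949964344501495, 0.160385861992836), -2.1518936157226562)
(1, -1) [ 0.57193826 -0.40179444] 273 [ 0.57524876 -0.40035911  0.10404552]
(-1, -1) [ 0.49399327 -0.39886563] 275 [ 0.49372412 -0.39555991  0.10398677]
(1, 1) [ 0.57779588 -0.24590445] 272 [ 0.57749896 -0.24473421  0.10379306]
71.85
```

Run:
```python
import cv2,numpy as np
a=cv2.imread("pics/top5.png")[120:310,80:480];cv2.imwrite("pics/top5c.png",cv2.resize(a,None,fx=2,fy=2))
```

```text
(no output)
```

View pics/top5c.png

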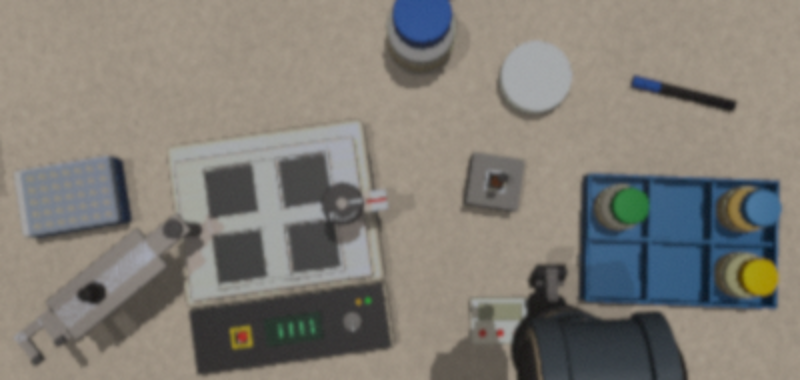

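The final view shows the platform empty and the three bottles upright in the carrier. The stylus is in its bore at (495,181), the bar is swung clear, and the nut line points at the index at (375,200).

```bash
python3 -c "
from rig import *
print(finish_job())"
```

```text
the job is handed in; nothing more can be done
None
```

The shaker is unloaded and the job is handed in at about 72 s, with no verdict returned: nut slackened to its mark, bar swung about 2.65 rad, both bottles upright in the carrier (the blue one was set down leaning when the carrier was knocked, then re-grasped), reset pressed and held, and stylus back in its stand.

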